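# Set off the kitchen timer against the stop

### The job

The white kitchen timer is so light that it slides away when its stiff red start button is pushed, so stand it upright on the worktop with its back flat against about the middle of the yellow pad of the fixed stop, button end facing away from the stop. Braced like that, push the red button fully in towards the stop and hold it in for a good second and a half, firmly but without ramming it, then let it spring out and leave the timer standing there, square to the stop. Do not press the button before the timer is up against the pad, and do not shove or tip the tin or the blue bowl.

Things in the scene. Friction and masses are not known exactly. Their poses are not given: they have to be found in the camera images.
- timer: Loose white kitchen timer, 0.28 to 0.46 kg, 110 long (x) x 54 wide (y) x 58 mm high. Origin: centre of its underside; x points from the front (button end) to the plain back face at x = +55 mm; z up. The front end is 37 mm high; a slanting display rises to the 58 mm high rear part (x = -7 to +55 mm). Flat sides, 54 mm apart: grip it across its width. Slides at a few newtons
- timer_center (a point): centre of the timer, half-way up: 29 mm above its underside; axes as the timer's
- timer_back (a point): centre of the timer's back face, 29 mm above its underside, 55 mm behind the timer's centre; this face goes against the stop
- button_face (a point): centre of the outer face of the red button, which sticks out 11 mm from the timer's front face, 20 mm above the underside. The button is 32 mm wide and 22 mm high, so that it spans 9 to 31 mm above the worktop, and is pressed level, along the timer's +x
- start_button (a joint): travel of the red button in m: 0 out, 0.006 fully in. Its spring needs about 4 N before it starts to move and about 9 N fully in, where it meets a hard end; it springs back by itself
- stop: Fixed stop: steel foot, 55 deep x 130 mm wide, screwed down; origin at worktop level in the middle of its front edge; x points back, away from the timer's place; y along the edge. Ahead of it stands a clamped upright plate, 150 wide, 51 mm high, yellow pad in front, parallel to y. It does not give way, but its setting differs: the pad's face lies anywhere from x = -72 to x = -12 mm
- fish_tin: bystander: loose green round tin, 75 mm across, 58 mm high; origin at the centre of its underside
- blue_bowl: bystander: loose light blue bowl, 150 mm across, 70 mm high; origin at the centre of its underside

How it is judged:
On the way:
1. with the timer standing square against the stop, within 40 mm of its middle, and pushing on it with more than 4 N, the button is held at least 4.5 mm in (of 6) for 1 s (x of timer_back in the frame of stop between -0.076 and -0.008 m and y of timer_back in the frame of stop between -0.04 and 0.04 m and x of button_face in the frame of stop below -0.115 m and angle between the x axis of timer and the x axis of stop, either way round below 0.06 rad and angle between timer's own z axis and vertical below 0.05 rad and height (world z) of timer_center below 0.034 m and value of joint start_button above 0.0045 m and contact force between timer and stop above 4 N), for 1 s.
At the end, for the whole second after the job is handed in: The timer stands upright on the worktop at rest, in front of the stop where its pad can be, square to the stop within 0.06 rad and within 40 mm of its middle, button end away from the stop, and the button is out again (less than 1 mm in) (x of timer_back in the frame of stop between -0.076 and -0.008 m and y of timer_back in the frame of stop between -0.04 and 0.04 m and x of button_face in the frame of stop below -0.115 m and angle between the x axis of timer and the x axis of stop, either way round below 0.06 rad and angle between timer's own z axis and vertical below 0.05 rad and height (world z) of timer_center below 0.034 m and value of joint start_button below 0.001 m and linear speed of timer below 0.01 m/s); the robot touches nothing.
It fails at once if the button is pressed more than 3.5 mm in while the timer is not pressing against the stop (value of joint start_button above 0.0035 m and contact force between timer and stop below 0.3 N).
It fails at once if the timer is rammed against the stop with more than 22 N (contact force between timer and stop above 22 N).
It fails at once if the tin is shoved or tipped (distance of fish_tin from where it was at the start of the episode above 0.025 m or angle between fish_tin's own z axis and vertical above 0.3 rad).
It fails at once if the blue bowl is shoved or tipped (distance of blue_bowl from where it was at the start of the episode above 0.025 m or angle between blue_bowl's own z axis and vertical above 0.3 rad).
It also fails if it takes over 64 s, if anything falls off the work surface, if the arm or the gripper's body presses on something with over 40 N, if the wrist force passes 120 N, or if a joint passes its speed limit or range.

### The arm

A 7-joint arm with a two-finger parallel gripper is mounted at the origin on a cart in front of the work surface, level with it; the furniture and walls round the work are solid. World frame = base frame: x ahead of the robot, y to its left, z up, the work surface at z = 0. Lengths are in m, angles in rad, forces in N, time in s.
With the tool pointing down it reaches from about 0.4 to 0.925 m from the base axis. Payload 5.6 kg.
Tool frame: the origin (TCP) lies between the finger pads; the fingertips stand 25 mm ahead of it and the grasp point (between the pads) lies 6 mm ahead of it; z points along the fingers, y is the line along which they close (so a half turn about z gives the same grasp; the last joint's range is limited). The gripper opens to 85 mm and grips with 20 to 120 N. Pads are 22 mm wide; open, the fingers measure 114 mm over their backs; the gripper's body (76 mm by 85 mm) begins 54 mm behind the grasp point. The pads swing forward as they close: fully open they stand 13 mm farther back than shut.
Start: joints at [-1.219, 0.468, -0.012, 1.603, 0.006, 1.071, -0.056], TCP at [0.25, 0.6, 0.256] pointing down, gripper open.
Joint ranges: [-2.53, 2.53], [-0.31, 2.02], [-1.57, 1.55], [0.28, 2.44], [-1.29, 4.43], [0.15, 1.84], [-2.92, 2.92]. Speed limits (rad/s): [2.57, 2.57, 3.14, 3.14, 3.14, 3.14, 3.14].

### API

Orientations are given as a rotation vector (axis times angle).
In Python, from bench import manip gives the robot as it stands.
- The arm moves only by the tool carry_out, never from a script. Its argument "targets" is a list of rows, each an object of numbers: "x", "y", "z": the shift along the tool's x, y, z in cm; "rx", "ry", "rz": the turn, a rotation vector about the tool's x, y, z in rad; "jaw": the closure, from -1 (fully open) to 1 (shut). In form: [{"x": .., "y": .., "z": .., "rx": .., "ry": .., "rz": .., "jaw": ..}, ...]. A call has 1 to 20 rows; each row shifts and turns the commanded pose from where the row before left it, along the tool's axes as they then stand; what a row does not reach is not made up. A row lasts 1/8 s, in which the tool goes at most 62.5 mm and 10.7 degrees, less where a joint would pass 70% of its speed; a pose out of reach is approached as far as the arm can. A call is refused whole if a number of a shift passes 6.25 or a number of a turn 0.188, either way. A call with a gripper value outside its range is refused whole. The fingers move at their own pace and stop on an object; "squeeze" is the grip in N (left out, the last holds). Time passes only in rows, so rows that do not move let the fingers close. It gives the time, the measured TCP pose, the force, the opening and the grip force at its end, in the units of the state.
- manip.state(): the state, without advancing time (a new reading comes with each control period).
- manip.snapshot(name): name is "scene" or "top" or "wrist"; returns (picture, depth): 384x512x3 uint8, red, green, blue; 384x512 float32, m along the optical axis (not along the pixel's ray), 0 where there is no reading.
- manip.camera_info(name): a dict with "fx", "fy", "cx", "cy" (pixels), "R" (3x3) and "t" (3): a world point X has camera coordinates R X + t. Camera axes: x right, y down, z forward; pixel columns grow to the right and rows downward; lengths in m; the calibration is good to about 2 mm. A picture is of the moment at which its call begins: read the wrist's pose just before it. camera_info takes no time and is no camera call; for the wrist camera it gives the pose at the moment of the call.
- manip.hand_in(): hands the job in; it is judged then, once.
The state is a dict: "clock": time; "q": joint angles; "qvel": joint speeds; "tau": joint torques, N m; "eef_pos": TCP position; "ee_rot": TCP orientation; "contact_force": force on the tool from outside, world axes, zero at the start; "moment": the same for the moment, N m; "gripper_width": finger opening in m; "grip_force": force on a finger pad.
Only numpy, scipy, OpenCV 4.12 (cv2) and the standard library are available. Lean on these libraries where they do the work, as an engineer would, in place of code of your own. Each camera call takes 0.05 s, during which the arm holds its last target. There are 200 camera calls.

## Working session

There is one attempt and no reset: what is moved stays moved. The work goes in short steps, Python scripts to look and compute and a tool call to move; the robot and the scene stay as the last step left them, time stands still between calls to the robot, and variables do not carry over. Pictures are saved under pics/ and viewed, at most 10 in all, crops included, and the job is handed in when it is done.

Besides the shell and the picture viewer there is one more tool, called by a JSON object that holds its "op" and its "data". carry_out: Moves the arm, as the interface text tells. Its arguments: {"type":"object","properties":{"targets":{"type":"array"},"squeeze":{"type":"number"}},"required":["targets"]}

```bash
mkdir -p pics; ls; python3 - <<'E'
from bench import manip
import cv2,numpy as np
s=manip.state();print({k:np.round(v,3).tolist() for k,v in s.items()})
for n in("scene","top"):
    p,d=manip.snapshot(n);np.savez(f"{n}0.npz",p=p,d=d);cv2.imwrite(f"pics/{n}0.png",p[:,:,::-1])
    print(n,manip.camera_info(n))
E
```

```text
pics
{'clock': 0.0, 'q': [-1.219, 0.468, -0.012, 1.604, 0.006, 1.071, -0.056], 'qvel': [-0.002, 0.0, 0.001, 0.001, -0.001, -0.002, 0.0], 'tau': [-0.001, -53.239, 0.021, -25.131, 0.011, 0.008, 0.0], 'eef_pos': [0.25, 0.599, 0.255], 'ee_rot': [-0.616, -3.08, 0.003], 'contact_force': [-0.091, 0.352, -0.675], 'moment': [-0.09, 0.001, -0.021], 'grip_force': 0.0, 'gripper_width': 0.085}
scene {'fx': 346.53416041223363, 'fy': 346.53416041223363, 'cx': 254.19985025786178, 'cy': 191.39656035150256, 'R': array([[ 0.85018636, -0.52591262, -0.02447597],
       [-0.27254987, -0.39987446, -0.8751097 ],
       [ 0.45044391,  0.75067725, -0.48330523]]), 't': array([-0.49591259,  0.21331573,  0.80582132])}
top {'fx': 470.66108316062815, 'fy': 470.66108316062815, 'cx': 259.0217779524978, 'cy': 189.2590201948659, 'R': array([[ 0.02865338, -0.99958556, -0.00277299],
       [-0.99253547, -0.02812208, -0.11866967],
       [ 0.11854251,  0.00615258, -0.99292992]]), 't': array([0.02087029, 0.58468949, 1.35678078])}
```

View pics/top0.png

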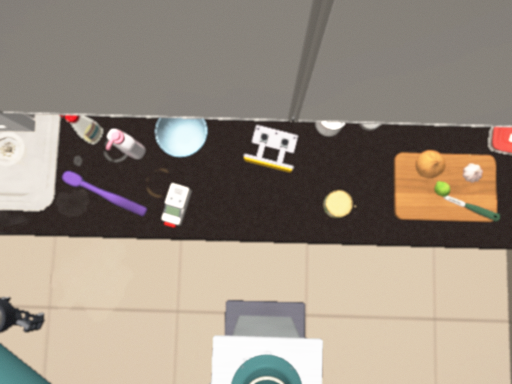

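View pics/scene0.png

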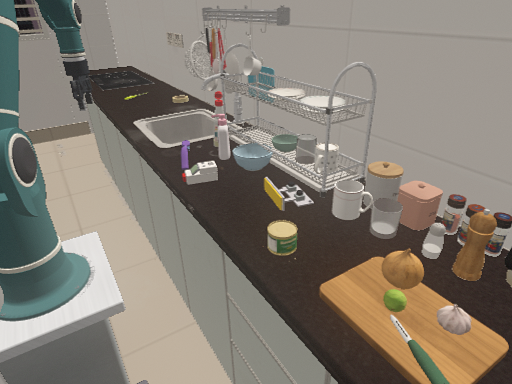

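The top view shows the timer at about (177,203) with its red button at (169,223). The yellow pad runs from (245,156) to (292,169), the bowl is at (181,134) and the tin at (339,204). The scene view agrees, with the pad's face towards the robot.

```bash
cat > h.py <<'E'
import numpy as np,cv2
def cast(c,uv,z):
    uv=np.atleast_2d(uv).astype(float);R=c["R"];o=-R.T@c["t"]
    r=np.c_[(uv[:,0]-c["cx"])/c["fx"],(uv[:,1]-c["cy"])/c["fy"],np.ones(len(uv))]@R
    return o+r*((z-o[2])/r[:,2])[:,None]
def pts(c,d,m):
    v,u=np.nonzero(m&(d>0));z=d[v,u]
    P=np.c_[(u-c["cx"])/c["fx"]*z,(v-c["cy"])/c["fy"]*z,z]
    return (P-c["t"])@c["R"],np.c_[u,v]
def hsv(p): return cv2.cvtColor(p,cv2.COLOR_RGB2HSV).astype(int)
def box(m,*b):
    k=np.zeros_like(m);k[b[1]:b[3],b[0]:b[2]]=1;return m&k
E
python3 - <<'E'
from bench import manip
from h import *
c=manip.camera_info("top");f=np.load("top0.npz");p,d=f["p"],f["d"];H=hsv(p);h,s,v=H[...,0],H[...,1],H[...,2]
np.set_printoptions(precision=4,suppress=True)
def rep(n,m,z):
    P,uv=pts(c,d,m);r=cv2.minAreaRect(cast(c,uv,z)[:,:2].astype(np.float32));print(n,len(uv),"z",np.percentile(P[:,2],[5,50,95]),"rect",r, "med",np.median(P,0)); print(cv2.boxPoints(r))
rep("pad",box((h>20)&(h<35)&(s>120)&(v>120),235,145,305,180),.051)
rep("red",box(((h<8)|(h>172))&(s>120)&(v>100),155,210,185,232),.025)
t=box((v>110)&(s<60),155,175,195,226)
rep("timer",t,.05)
P,uv=pts(c,d,t);k=np.abs(P[:,2]-.058)<.004;print("rear top",k.sum(),cv2.minAreaRect(P[k][:,:2].astype(np.float32)),cv2.boxPoints(cv2.minAreaRect(P[k][:,:2].astype(np.float32))))
rep("tin",box((v>110),320,185,360,222),.058)
rep("bowl",box((h>85)&(h<110)&(s>40)&(v>110),150,105,212,162),.07)
rep("foot",box((v>120)&(s<60),245,120,305,170),.005)
print("heights around path")
E
python3 -c "
import cv2
p=cv2.imread('pics/top0.png')[100:250,130:370];cv2.imwrite('pics/c0.png',cv2.resize(p,None,fx=3.3,fy=3.3,interpolation=2))"
```

```text
pad 172 z [0.0076 0.0391 0.05  ] rect ((0.6567743420600891, 0.016751565039157867), (0.14631496369838715, 0.010129946283996105), 77.38308715820312) med [0.6599 0.0175 0.0391]
[[ 0.6359 -0.0535]
 [ 0.6457 -0.0557]
 [ 0.6777  0.087 ]
 [ 0.6678  0.0892]]
red 45 z [-0.0047  0.0268  0.0322] rect ((0.4727463722229004, 0.30030837655067444), (0.036631740629673004, 0.010188328102231026), 73.37803649902344) med [0.472  0.3002 0.0268]
[[0.4626 0.2842]
 [0.4724 0.2813]
 [0.4829 0.3164]
 [0.4731 0.3193]]
timer 828 z [-0.0016  0.0517  0.0601] rect ((0.5339748859405518, 0.28170090913772583), (0.06456439942121506, 0.1171622946858406), 76.27239227294922) med [0.5353 0.2809 0.0517]
[[0.4694 0.2642]
 [0.5832 0.2364]
 [0.5985 0.2992]
 [0.4847 0.327 ]]
rear top 309 ((0.5495412945747375, 0.27623704075813293), (0.05351093411445618, 0.07430123537778854), 74.52510833740234) [[0.5066 0.2604]
 [0.5782 0.2405]
 [0.5925 0.2921]
 [0.5209 0.3119]]
tin 643 z [-0.0023  0.0525  0.0582] rect ((0.547059953212738, -0.19268502295017242), (0.07863860577344894, 0.08354996144771576), 27.379907608032227) med [ 0.5474 -0.1936  0.0525]
[[ 0.4929 -0.1737]
 [ 0.5314 -0.2479]
 [ 0.6012 -0.2117]
 [ 0.5628 -0.1375]]
bowl 746 z [0.0042 0.0305 0.069 ] rect ((0.7257039546966553, 0.268666535615921), (0.11031340807676315, 0.14998987317085266), 1.598464012145996) med [0.7611 0.3138 0.0305]
[[0.6685 0.3421]
 [0.6727 0.1922]
 [0.7829 0.1952]
 [0.7787 0.3452]]
foot 1154 z [-0.0037  0.0058  0.0521] rect ((0.7302136421203613, -0.0054993703961372375), (0.15030372142791748, 0.17828799784183502), 0.1863958090543747) med [ 0.7307 -0.0013  0.0058]
[[ 0.6548  0.0834]
 [ 0.6554 -0.0949]
 [ 0.8057 -0.0944]
 [ 0.8051  0.0839]]
heights around path
```

View pics/c0.png

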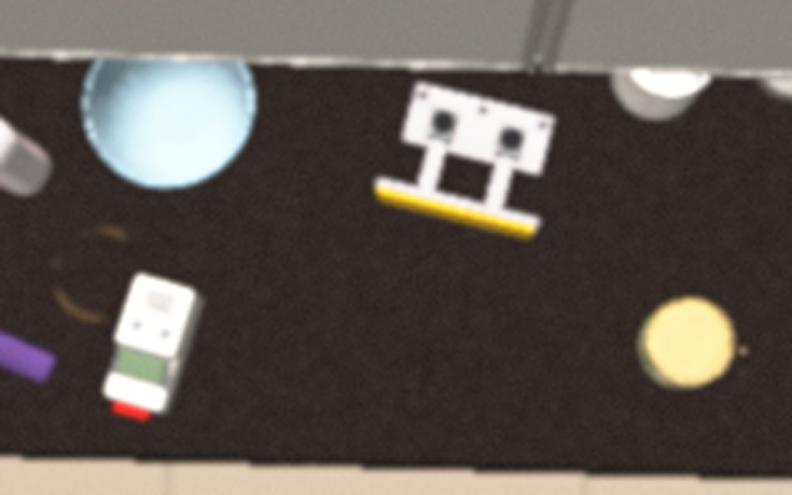

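```bash
cat >> h.py <<'E'
from scipy.spatial.transform import Rotation as Ro
def to(s,xyz,yaw):
    """tool-axes shift (cm, after the turn) and rz to reach xyz, tool x = -(heading yaw), pointing down"""
    R0=Ro.from_rotvec(s["ee_rot"])
    x=-np.array([np.cos(yaw),np.sin(yaw),0]);z=np.array([0,0,-1.]);R1=Ro.from_matrix(np.c_[x,np.cross(z,x),z])
    print("turn first",np.round((R0.inv()*R1).as_rotvec(),4),"then shift cm",np.round(R1.inv().apply(np.array(xyz)-s["eef_pos"])*100,2), "pos",np.round(s["eef_pos"],4),"F",np.round(s["contact_force"],2),"t",s["clock"])
E
python3 - <<'E'
from bench import manip
from h import *
to(manip.state(),[.5426,.279,.22],-.27)
E
```

```text
turn first [-0.0016  0.     -0.1249] then shift cm [-36.76 -23.08   3.54] pos [0.2499 0.5995 0.2554] F [ 0.62 -0.77 -0.35] t 0.1
```

{"op": "carry_out", "data": {"targets": [{"rz": -0.125}, {"x": -3.7, "y": -2.3, "z": 0.35}, {"x": -3.7, "y": -2.3, "z": 0.35}, {"x": -3.7, "y": -2.3, "z": 0.35}, {"x": -3.7, "y": -2.3, "z": 0.35}, {"x": -3.7, "y": -2.3, "z": 0.35}, {"x": -3.7, "y": -2.3, "z": 0.35}, {"x": -3.7, "y": -2.3, "z": 0.35}, {"x": -3.7, "y": -2.3, "z": 0.35}, {"x": -3.7, "y": -2.3, "z": 0.35}, {"x": -3.5, "y": -2.4, "z": 0.35}, {"x": 0}, {"x": 0}], "squeeze": 30}}

```text
validation failed for argument at $.ta...
```

```bash
python3 - <<'E'
from bench import manip
from h import *
c=manip.camera_info("wrist");p,d=manip.snapshot("wrist");cv2.imwrite("pics/w1.png",p[:,:,::-1]);np.savez("w1.npz",p=p,d=d,**c)
to(manip.state(),[.5426,.279,.22],-.27);print(c)
E
```

```text
turn first [-1.300e-03  1.000e-04 -1.248e-01] then shift cm [-36.76 -23.1    3.56] pos [0.2499 0.5996 0.2556] F [ 0.2  -0.03 -0.23] t 0.15
{'fx': 316.79042963160873, 'fy': 316.79042963160873, 'cx': 257.8490955606488, 'cy': 187.19117867954492, 'R': array([[ 0.38490207,  0.92295151, -0.00330336],
       [ 0.88336785, -0.36735262,  0.29105549],
       [ 0.2674166 , -0.11494595, -0.95670047]]), 't': array([-0.64859866, -0.03890029,  0.380929  ])}
```

View pics/w1.png

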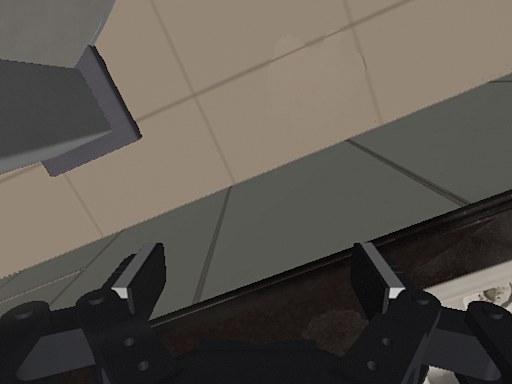

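The move was refused, probably because every row needs all seven fields. The wrist picture is therefore still from the start pose and shows only floor and the counter edge.

{"op": "carry_out", "data": {"targets": [{"x": 0, "y": 0, "z": 0, "rx": 0, "ry": 0, "rz": -0.125, "jaw": -1}, {"x": -3.7, "y": -2.3, "z": 0.35, "rx": 0, "ry": 0, "rz": 0, "jaw": -1}, {"x": -3.7, "y": -2.3, "z": 0.35, "rx": 0, "ry": 0, "rz": 0, "jaw": -1}, {"x": -3.7, "y": -2.3, "z": 0.35, "rx": 0, "ry": 0, "rz": 0, "jaw": -1}, {"x": -3.7, "y": -2.3, "z": 0.35, "rx": 0, "ry": 0, "rz": 0, "jaw": -1}, {"x": -3.7, "y": -2.3, "z": 0.35, "rx": 0, "ry": 0, "rz": 0, "jaw": -1}, {"x": -3.7, "y": -2.3, "z": 0.35, "rx": 0, "ry": 0, "rz": 0, "jaw": -1}, {"x": -3.7, "y": -2.3, "z": 0.35, "rx": 0, "ry": 0, "rz": 0, "jaw": -1}, {"x": -3.7, "y": -2.3, "z": 0.35, "rx": 0, "ry": 0, "rz": 0, "jaw": -1}, {"x": -3.7, "y": -2.3, "z": 0.35, "rx": 0, "ry": 0, "rz": 0, "jaw": -1}, {"x": -3.5, "y": -2.4, "z": 0.35, "rx": 0, "ry": 0, "rz": 0, "jaw": -1}, {"x": 0, "y": 0, "z": 0, "rx": 0, "ry": 0, "rz": 0, "jaw": -1}, {"x": 0, "y": 0, "z": 0, "rx": 0, "ry": 0, "rz": 0, "jaw": -1}], "squeeze": 30}}

```text
clock: 1.78
eef_pos: [0.5426, 0.2797, 0.221]
ee_rot: [-0.422, -3.112, -0.0]
contact_force: [-0.1, -0.5, 0.1]
gripper_width: 0.0854
grip_force: 0.0
```

```bash
python3 - <<'E'
from bench import manip
from h import *
np.set_printoptions(precision=4,suppress=True)
c=manip.camera_info("wrist");p,d=manip.snapshot("wrist");cv2.imwrite("pics/w2.png",p[:,:,::-1]);np.savez("w2.npz",p=p,d=d,**c)
H=hsv(p);h,s,v=H[...,0],H[...,1],H[...,2]
P,uv=pts(c,d,(s<60)&(v>110))
k=(np.abs(P[:,2]-.058)<.004)&(np.hypot(P[:,0]-.54,P[:,1]-.28)<.1)
r=cv2.minAreaRect(P[k][:,:2].astype(np.float32));print("top",k.sum(),np.median(P[k],0),r,cv2.boxPoints(r))
P,uv=pts(c,d,((h<8)|(h>172))&(s>120)&(v>100));k=(np.abs(P[:,2]-.02)<.02)
if k.any(): print("red",k.sum(),np.mean(P[k],0),cv2.minAreaRect(P[k][:,:2].astype(np.float32)))
E
```

```text
top 3953 [0.5493 0.2777 0.0585] ((0.5505442023277283, 0.277264803647995), (0.053765054792165756, 0.07202503085136414), 75.11363983154297) [[0.5088 0.2605]
 [0.5784 0.242 ]
 [0.5923 0.294 ]
 [0.5226 0.3125]]
red 397 [0.4747 0.2981 0.0289] ((0.4747488796710968, 0.29885679483413696), (0.03343278542160988, 0.010093463584780693), 74.50798034667969)
```

View pics/w2.png

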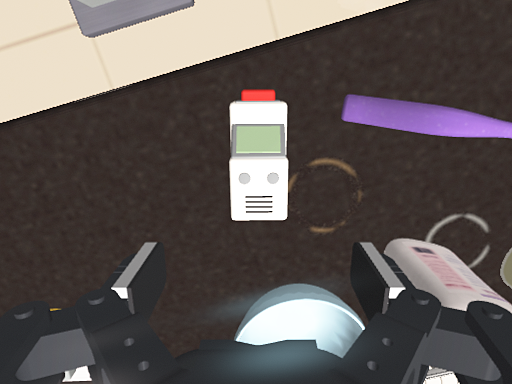

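The timer is at about (258,160), square to the fingers and centred between them. Its button points away from the wrist, and the bowl and bottle are clear of the fingers. Next I descend and grip.

{"op": "carry_out", "data": {"targets": [{"x": 0, "y": 0, "z": 4, "rx": 0, "ry": 0, "rz": 0, "jaw": -1}, {"x": 0, "y": 0, "z": 4, "rx": 0, "ry": 0, "rz": 0, "jaw": -1}, {"x": 0, "y": 0, "z": 4, "rx": 0, "ry": 0, "rz": 0, "jaw": -1}, {"x": 0, "y": 0, "z": 3, "rx": 0, "ry": 0, "rz": 0, "jaw": -1}, {"x": 0, "y": 0, "z": 2, "rx": 0, "ry": 0, "rz": 0, "jaw": -1}, {"x": 0, "y": 0, "z": 1.3, "rx": 0, "ry": 0, "rz": 0, "jaw": -1}, {"x": 0, "y": 0, "z": 0, "rx": 0, "ry": 0, "rz": 0, "jaw": 0}, {"x": 0, "y": 0, "z": 0, "rx": 0, "ry": 0, "rz": 0, "jaw": 0.5}, {"x": 0, "y": 0, "z": 0, "rx": 0, "ry": 0, "rz": 0, "jaw": 1}, {"x": 0, "y": 0, "z": 0, "rx": 0, "ry": 0, "rz": 0, "jaw": 1}, {"x": 0, "y": 0, "z": 0, "rx": 0, "ry": 0, "rz": 0, "jaw": 1}, {"x": 0, "y": 0, "z": 0, "rx": 0, "ry": 0, "rz": 0, "jaw": 1}], "squeeze": 30}}

```text
clock: 3.32
eef_pos: [0.5439, 0.2797, 0.0393]
ee_rot: [0.422, 3.112, 0.002]
contact_force: [-0.6, 0.1, 5.9]
gripper_width: 0.0534
grip_force: 32.9
```

```bash
python3 - <<'E'
from bench import manip
from h import *
np.set_printoptions(precision=4,suppress=True)
for n,b in(("top",(235,145,305,180)),("scene",(255,170,295,215))):
    c=manip.camera_info(n);f=np.load(n+"0.npz");p,d=f["p"],f["d"];H=hsv(p);h,s,v=H[...,0],H[...,1],H[...,2]
    m=box((h>20)&(h<35)&(s>120)&(v>100),*b);P,uv=pts(c,d,m)
    k=(P[:,2]>.005)&(P[:,2]<.047);Q=P[k];l=cv2.fitLine(Q[:,:2].astype(np.float32),cv2.DIST_HUBER,0,.01,.01).ravel()
    print(n,len(Q),l,"yaw",np.arctan(l[1]/l[0])%np.pi-np.pi/2,"y ext",np.percentile(Q[:,1],[1,99]),np.percentile(P[:,2],[1,50,99]))
    # top edge cast on z=.051
    e=[(u,uv[uv[:,0]==u][:,1].min()) for u in np.unique(uv[:,0])];E=cast(c,e,.051);l=cv2.fitLine(E[:,:2].astype(np.float32),cv2.DIST_HUBER,0,.01,.01).ravel();print(" upper edge",l,"yaw",np.arctan(l[1]/l[0])%np.pi-np.pi/2,E[[0,-1]])
to(manip.state(),[.589,.0334,.0513],-.22)
E
```

```text
top 131 [0.2242 0.9745 0.6572 0.0078] yaw -0.22610986 y ext [-0.0548  0.0819] [-0.0045  0.0366  0.0527]
 upper edge [0.2242 0.9745 0.6605 0.0162] yaw -0.22609591 [[ 0.6763  0.0874  0.051 ]
 [ 0.6445 -0.0547  0.051 ]]
scene 207 [0.2215 0.9752 0.6566 0.005 ] yaw -0.22339582 y ext [-0.0571  0.0758] [-0.0026  0.0263  0.0488]
 upper edge [0.2154 0.9765 0.6571 0.0091] yaw -0.2170707 [[ 0.6695  0.0757  0.051 ]
 [ 0.6426 -0.0577  0.051 ]]
turn first [ 0.0015  0.0013 -0.0499] then shift cm [ -9.78 -23.06  -1.2 ] pos [0.5439 0.2797 0.0393] F [-0.59  0.11  5.95] t 3.325
```

{"op": "carry_out", "data": {"targets": [{"x": 0, "y": 0, "z": -0.6, "rx": 0, "ry": 0, "rz": 0, "jaw": 1}, {"x": 0, "y": 0, "z": -0.6, "rx": 0, "ry": 0, "rz": 0, "jaw": 1}, {"x": 0, "y": 0, "z": 0, "rx": 0, "ry": 0, "rz": -0.046, "jaw": 1}, {"x": -0.5, "y": -3, "z": 0, "rx": 0, "ry": 0, "rz": 0, "jaw": 1}, {"x": -1.5, "y": -4, "z": 0, "rx": 0, "ry": 0, "rz": 0, "jaw": 1}, {"x": -1.5, "y": -4, "z": 0, "rx": 0, "ry": 0, "rz": 0, "jaw": 1}, {"x": -1.5, "y": -4, "z": 0, "rx": 0, "ry": 0, "rz": 0, "jaw": 1}, {"x": -2, "y": -4, "z": 0, "rx": 0, "ry": 0, "rz": 0, "jaw": 1}, {"x": -2, "y": -3, "z": 0, "rx": 0, "ry": 0, "rz": 0, "jaw": 1}, {"x": -0.8, "y": -1, "z": 0, "rx": 0, "ry": 0, "rz": 0, "jaw": 1}, {"x": 0, "y": 0, "z": 0, "rx": 0, "ry": 0, "rz": 0, "jaw": 1}, {"x": 0, "y": 0, "z": 0, "rx": 0, "ry": 0, "rz": 0, "jaw": 1}]}}

```text
clock: 4.82
eef_pos: [0.587, 0.0353, 0.0501]
ee_rot: [-0.347, -3.121, -0.002]
contact_force: [-0.5, 0.2, -3.9]
gripper_width: 0.0538
grip_force: 33.0
```

```bash
python3 - <<'E'
from bench import manip
from h import *
to(manip.state(),[.589,.0334,.0513],-.224)
a,_=manip.snapshot("top");b,_=manip.snapshot("scene");
A=cv2.resize(a[130:240,210:350],(490,385),interpolation=2);B=cv2.resize(b[130:240,170:258+52],(490,385),interpolation=2)
cv2.imwrite("pics/p1.png",np.vstack([A,B])[:770:,:,::-1][:, :][::1] if 0 else cv2.resize(np.hstack([A,B]),(800,314))[:,:,::-1])
E
```

```text
turn first [ 0.001  -0.0011  0.0028] then shift cm [-0.24 -0.14 -0.12] pos [0.587  0.0353 0.0501] F [-0.53  0.17 -3.93] t 4.825
```

View pics/p1.png

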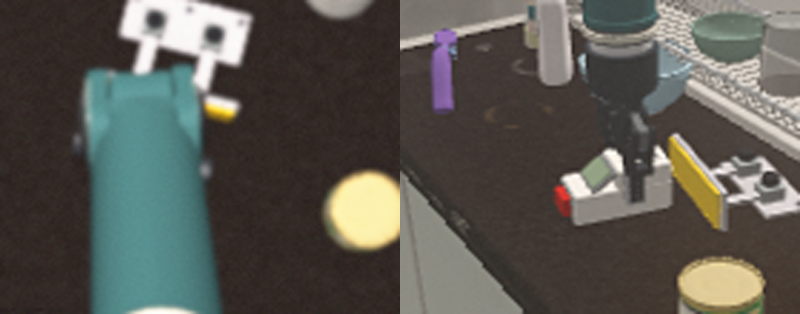

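The gripper holds the timer level. The scene view has the red button at (562,200) facing away from the yellow pad, with a gap of about 3 cm. I lower it and approach slowly.

{"op": "carry_out", "data": {"targets": [{"x": 0, "y": -0.1, "z": 0.5, "rx": 0, "ry": 0, "rz": 0, "jaw": 1}, {"x": 0, "y": 0, "z": 0.5, "rx": 0, "ry": 0, "rz": 0, "jaw": 1}, {"x": -0.6, "y": 0, "z": 0, "rx": 0, "ry": 0, "rz": 0, "jaw": 1}, {"x": -0.6, "y": 0, "z": 0, "rx": 0, "ry": 0, "rz": 0, "jaw": 1}, {"x": -0.6, "y": 0, "z": 0, "rx": 0, "ry": 0, "rz": 0, "jaw": 1}, {"x": -0.3, "y": 0, "z": 0, "rx": 0, "ry": 0, "rz": 0, "jaw": 1}, {"x": -0.2, "y": 0, "z": 0, "rx": 0, "ry": 0, "rz": 0, "jaw": 1}, {"x": 0, "y": 0, "z": 0, "rx": 0, "ry": 0, "rz": 0, "jaw": 1}, {"x": 0, "y": 0, "z": 0, "rx": 0, "ry": 0, "rz": 0, "jaw": 1}]}}

```text
clock: 6.05
eef_pos: [0.6096, 0.0272, 0.0403]
ee_rot: [-0.351, -3.122, -0.0]
contact_force: [0.6, -0.3, -4.4]
gripper_width: 0.0537
grip_force: 33.0
```

{"op": "carry_out", "data": {"targets": [{"x": 0, "y": 0, "z": 0.1, "rx": 0, "ry": 0, "rz": 0, "jaw": 1}, {"x": -0.1, "y": 0, "z": 0, "rx": 0, "ry": 0, "rz": 0, "jaw": 1}, {"x": -0.1, "y": 0, "z": 0, "rx": 0, "ry": 0, "rz": 0, "jaw": 1}, {"x": -0.1, "y": 0, "z": 0, "rx": 0, "ry": 0, "rz": 0, "jaw": 1}, {"x": 0, "y": 0, "z": 0, "rx": 0, "ry": 0, "rz": 0, "jaw": 1}]}}

```text
clock: 6.68
eef_pos: [0.613, 0.0265, 0.0394]
ee_rot: [0.351, 3.121, 0.0]
contact_force: [-0.9, 1.4, -1.7]
gripper_width: 0.0536
grip_force: 33.2
```

{"op": "carry_out", "data": {"targets": [{"x": -0.1, "y": 0, "z": 0, "rx": 0, "ry": 0, "rz": 0, "jaw": 1}, {"x": -0.1, "y": 0, "z": 0, "rx": 0, "ry": 0, "rz": 0, "jaw": 1}, {"x": 0, "y": 0, "z": 0, "rx": 0, "ry": 0, "rz": 0, "jaw": 1}]}}

```text
clock: 7.05
eef_pos: [0.615, 0.026, 0.0394]
ee_rot: [0.351, 3.121, 0.0]
contact_force: [-0.8, -0.2, -0.6]
gripper_width: 0.0539
grip_force: 33.3
```

{"op": "carry_out", "data": {"targets": [{"x": -0.1, "y": 0, "z": 0, "rx": 0, "ry": 0, "rz": 0, "jaw": 1}, {"x": 0, "y": 0, "z": 0, "rx": 0, "ry": 0, "rz": 0, "jaw": 1}]}}

```text
clock: 7.3
eef_pos: [0.6159, 0.0258, 0.0394]
ee_rot: [0.351, 3.121, 0.0]
contact_force: [-1.1, 0.2, 0.5]
gripper_width: 0.0537
grip_force: 33.3
```

{"op": "carry_out", "data": {"targets": [{"x": -0.1, "y": 0, "z": 0, "rx": 0, "ry": 0, "rz": 0, "jaw": 1}, {"x": 0, "y": 0, "z": 0, "rx": 0, "ry": 0, "rz": 0, "jaw": 1}]}}

```text
clock: 7.55
eef_pos: [0.6162, 0.0258, 0.0394]
ee_rot: [-0.351, -3.121, -0.0]
contact_force: [-4.8, 0.9, 3.7]
gripper_width: 0.0534
grip_force: 33.6
```

Contact: −4.8 N along the push, and the TCP has stopped advancing. I press a touch more to seat the back face, then release and go straight up.

{"op": "carry_out", "data": {"targets": [{"x": -0.05, "y": 0, "z": 0, "rx": 0, "ry": 0, "rz": 0, "jaw": 1}, {"x": 0, "y": 0, "z": 0, "rx": 0, "ry": 0, "rz": 0, "jaw": 1}, {"x": 0, "y": 0, "z": 0, "rx": 0, "ry": 0, "rz": 0, "jaw": 0.3}, {"x": 0, "y": 0, "z": 0, "rx": 0, "ry": 0, "rz": 0, "jaw": -0.3}, {"x": 0, "y": 0, "z": 0, "rx": 0, "ry": 0, "rz": 0, "jaw": -1}, {"x": 0, "y": 0, "z": 0, "rx": 0, "ry": 0, "rz": 0, "jaw": -1}, {"x": 0, "y": 0, "z": 0, "rx": 0, "ry": 0, "rz": 0, "jaw": -1}, {"x": 0, "y": 0, "z": 0, "rx": 0, "ry": 0, "rz": 0, "jaw": -1}]}}

```text
clock: 8.55
eef_pos: [0.6172, 0.0255, 0.0393]
ee_rot: [0.351, 3.122, 0.0]
contact_force: [0.7, -0.6, -0.8]
gripper_width: 0.0859
grip_force: 0.0
```

{"op": "carry_out", "data": {"targets": [{"x": 0, "y": 0, "z": -2, "rx": 0, "ry": 0, "rz": 0, "jaw": -1}, {"x": 0, "y": 0, "z": -3, "rx": 0, "ry": 0, "rz": 0, "jaw": -1}, {"x": 0, "y": 0, "z": -4, "rx": 0, "ry": 0, "rz": 0, "jaw": -1}, {"x": 2, "y": 0, "z": -4, "rx": 0, "ry": 0, "rz": 0, "jaw": 0}, {"x": 3, "y": 0, "z": -2, "rx": 0, "ry": 0, "rz": 0, "jaw": 1}, {"x": 3, "y": 0, "z": 0, "rx": 0, "ry": 0, "rz": 0, "jaw": 1}, {"x": 3, "y": 0, "z": 0, "rx": 0, "ry": 0, "rz": 0, "jaw": 1}, {"x": 0, "y": 0, "z": 0, "rx": 0, "ry": 0, "rz": 0, "jaw": 1}, {"x": 0, "y": 0, "z": 0, "rx": 0, "ry": 0, "rz": 0, "jaw": 1}]}}

```text
clock: 9.68
eef_pos: [0.5109, 0.0498, 0.1905]
ee_rot: [0.351, 3.119, 0.001]
contact_force: [-0.5, -0.7, -0.4]
gripper_width: 0.0004
grip_force: 0.0
```

```bash
cat > look.py <<'E'
from bench import manip
from h import *
import sys
np.set_printoptions(precision=4,suppress=True)
c=manip.camera_info("wrist");p,d=manip.snapshot("wrist");b,_=manip.snapshot("scene")
cv2.imwrite(f"pics/{sys.argv[1]}.png",cv2.resize(np.hstack([p,cv2.resize(b[130:240,200:346],(512,384),interpolation=2)]),(800,300))[:,:,::-1])
H=hsv(p);h,s,v=H[...,0],H[...,1],H[...,2]
def rep(n,m,z,t=.004):
    P,uv=pts(c,d,m);k=(np.abs(P[:,2]-z)<t)&(np.hypot(P[:,0]-.6,P[:,1]-.03)<.13)
    if k.sum()>20:
        r=cv2.minAreaRect(P[k][:,:2].astype(np.float32));print(n,k.sum(),r,"\n",cv2.boxPoints(r))
rep("top",(s<60)&(v>110),.058);rep("red",((h<8)|(h>172))&(s>120)&(v>80),.025,.012)
rep("pad",(h>20)&(h<35)&(s>120)&(v>100),.045,.01)
print(manip.state()["eef_pos"],manip.state()["contact_force"],manip.state()["clock"])
E
python3 look.py p2
```

```text
top 131 ((0.6476970314979553, 0.01793522760272026), (0.008650967851281166, 0.019855452701449394), 77.26458740234375) 
 [[0.6371 0.0159]
 [0.6564 0.0115]
 [0.6583 0.02  ]
 [0.639  0.0243]]
red 552 ((0.5464505553245544, 0.04106125235557556), (0.03261823579668999, 0.011227981187403202), 77.7006607055664) 
 [[0.5375 0.0263]
 [0.5485 0.0239]
 [0.5554 0.0558]
 [0.5444 0.0582]]
[0.511  0.0496 0.1899] [-0.6121 -0.1341  0.5012] 9.775
```

View pics/p2.png

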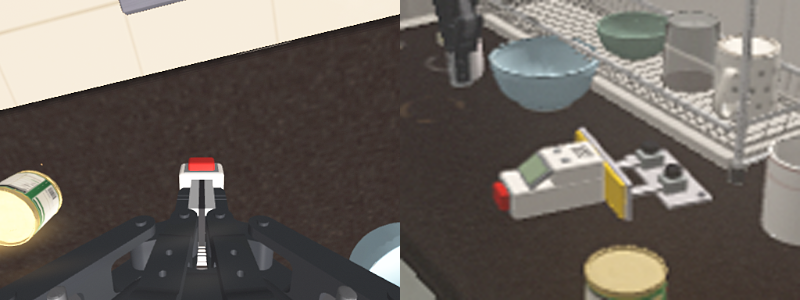

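The timer stands flush against the pad and near its middle, with a yaw of about −0.217 against −0.224 for the stop. The red button's face is near (0.541, 0.042), and the closed fingers are lined up with it. I descend in front of it.

{"op": "carry_out", "data": {"targets": [{"x": 1, "y": -0.1, "z": 3, "rx": 0, "ry": 0, "rz": 0, "jaw": 1}, {"x": 0, "y": 0, "z": 4, "rx": 0, "ry": 0, "rz": 0, "jaw": 1}, {"x": 0, "y": 0, "z": 4, "rx": 0, "ry": 0, "rz": 0, "jaw": 1}, {"x": 0, "y": 0, "z": 3, "rx": 0, "ry": 0, "rz": 0, "jaw": 1}, {"x": 0, "y": 0, "z": 1.5, "rx": 0, "ry": 0, "rz": 0, "jaw": 1}, {"x": 0, "y": 0, "z": 0, "rx": 0, "ry": 0, "rz": 0, "jaw": 1}, {"x": -0.6, "y": 0, "z": 0, "rx": 0, "ry": 0, "rz": 0, "jaw": 1}, {"x": -0.6, "y": 0, "z": 0, "rx": 0, "ry": 0, "rz": 0, "jaw": 1}, {"x": -0.6, "y": 0, "z": 0, "rx": 0, "ry": 0, "rz": 0, "jaw": 1}, {"x": -0.6, "y": 0, "z": 0, "rx": 0, "ry": 0, "rz": 0, "jaw": 1}, {"x": 0, "y": 0, "z": 0, "rx": 0, "ry": 0, "rz": 0, "jaw": 1}, {"x": 0, "y": 0, "z": 0, "rx": 0, "ry": 0, "rz": 0, "jaw": 1}]}}

```text
clock: 11.28
eef_pos: [0.5231, 0.0459, 0.0342]
ee_rot: [-0.351, -3.122, 0.0]
contact_force: [-0.8, -0.6, -1.1]
gripper_width: -0.0001
grip_force: 0.0
```

```bash
python3 look.py p3
```

```text
top 32 ((0.5233378410339355, 0.04620431363582611), (0.016245601698756218, 0.025840098038315773), 77.29439544677734) 
 [[0.5089 0.0411]
 [0.5342 0.0354]
 [0.5377 0.0513]
 [0.5125 0.057 ]]
red 70 ((0.5492234230041504, 0.03948915749788284), (0.0041566276922822, 0.0046382867731153965), 77.08624267578125) 
 [[0.5465 0.038 ]
 [0.551  0.0369]
 [0.5519 0.041 ]
 [0.5474 0.042 ]]
[0.523  0.0459 0.0342] [ 0.6725  0.2685 -0.0882] 11.375
```

View pics/p3.png

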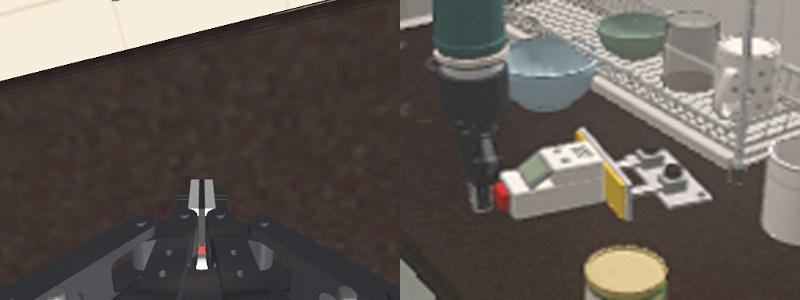

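The closed fingers are just in front of the button, a few millimetres clear. I approach in millimetre steps and watch the force.

{"op": "carry_out", "data": {"targets": [{"x": -0.2, "y": 0, "z": 0, "rx": 0, "ry": 0, "rz": 0, "jaw": 1}, {"x": -0.1, "y": 0, "z": 0, "rx": 0, "ry": 0, "rz": 0, "jaw": 1}, {"x": -0.1, "y": 0, "z": 0, "rx": 0, "ry": 0, "rz": 0, "jaw": 1}, {"x": 0, "y": 0, "z": 0, "rx": 0, "ry": 0, "rz": 0, "jaw": 1}, {"x": 0, "y": 0, "z": 0, "rx": 0, "ry": 0, "rz": 0, "jaw": 1}]}}

```text
clock: 12.0
eef_pos: [0.5272, 0.0449, 0.0343]
ee_rot: [-0.351, -3.122, -0.0]
contact_force: [-0.5, -0.7, -0.4]
gripper_width: 0.0001
grip_force: 0.0
```

{"op": "carry_out", "data": {"targets": [{"x": -0.1, "y": 0, "z": 0, "rx": 0, "ry": 0, "rz": 0, "jaw": 1}, {"x": -0.1, "y": 0, "z": 0, "rx": 0, "ry": 0, "rz": 0, "jaw": 1}, {"x": 0, "y": 0, "z": 0, "rx": 0, "ry": 0, "rz": 0, "jaw": 1}, {"x": 0, "y": 0, "z": 0, "rx": 0, "ry": 0, "rz": 0, "jaw": 1}]}}

```text
clock: 12.5
eef_pos: [0.5292, 0.0445, 0.0343]
ee_rot: [-0.351, -3.122, -0.0]
contact_force: [-0.4, 0.4, 0.1]
gripper_width: -0.0001
grip_force: 0.0
```

{"op": "carry_out", "data": {"targets": [{"x": -0.1, "y": 0, "z": 0, "rx": 0, "ry": 0, "rz": 0, "jaw": 1}, {"x": -0.1, "y": 0, "z": 0, "rx": 0, "ry": 0, "rz": 0, "jaw": 1}, {"x": 0, "y": 0, "z": 0, "rx": 0, "ry": 0, "rz": 0, "jaw": 1}, {"x": 0, "y": 0, "z": 0, "rx": 0, "ry": 0, "rz": 0, "jaw": 1}]}}

```text
clock: 13.0
eef_pos: [0.5303, 0.0442, 0.0341]
ee_rot: [-0.35, -3.12, 0.0]
contact_force: [-4.4, 0.9, 2.7]
gripper_width: -0.0002
grip_force: 2.1
```

{"op": "carry_out", "data": {"targets": [{"x": -0.1, "y": 0, "z": 0, "rx": 0, "ry": 0, "rz": 0, "jaw": 1}, {"x": -0.1, "y": 0, "z": 0, "rx": 0, "ry": 0, "rz": 0, "jaw": 1}, {"x": 0, "y": 0, "z": 0, "rx": 0, "ry": 0, "rz": 0, "jaw": 1}]}}

```text
clock: 13.38
eef_pos: [0.5323, 0.0438, 0.0341]
ee_rot: [-0.35, -3.12, 0.0]
contact_force: [-6.0, 1.2, 3.3]
gripper_width: 0.0
grip_force: 2.9
```

{"op": "carry_out", "data": {"targets": [{"x": -0.1, "y": 0, "z": 0, "rx": 0, "ry": 0, "rz": 0, "jaw": 1}, {"x": -0.1, "y": 0, "z": 0, "rx": 0, "ry": 0, "rz": 0, "jaw": 1}, {"x": 0, "y": 0, "z": 0, "rx": 0, "ry": 0, "rz": 0, "jaw": 1}]}}

```text
clock: 13.75
eef_pos: [0.5338, 0.0435, 0.0341]
ee_rot: [-0.35, -3.119, 0.0]
contact_force: [-7.1, 2.7, 4.1]
gripper_width: 0.0
grip_force: 3.5
```

{"op": "carry_out", "data": {"targets": [{"x": -0.1, "y": 0, "z": 0, "rx": 0, "ry": 0, "rz": 0, "jaw": 1}, {"x": -0.05, "y": 0, "z": 0, "rx": 0, "ry": 0, "rz": 0, "jaw": 1}, {"x": 0, "y": 0, "z": 0, "rx": 0, "ry": 0, "rz": 0, "jaw": 1}]}}

```text
clock: 14.12
eef_pos: [0.5349, 0.0432, 0.0341]
ee_rot: [-0.35, -3.119, 0.0]
contact_force: [-8.0, 2.0, 5.2]
gripper_width: -0.0
grip_force: 4.0
```

{"op": "carry_out", "data": {"targets": [{"x": -0.1, "y": 0, "z": 0, "rx": 0, "ry": 0, "rz": 0, "jaw": 1}, {"x": 0, "y": 0, "z": 0, "rx": 0, "ry": 0, "rz": 0, "jaw": 1}]}}

```text
clock: 14.38
eef_pos: [0.5357, 0.043, 0.0341]
ee_rot: [-0.35, -3.118, 0.0]
contact_force: [-8.1, 1.6, 5.9]
gripper_width: -0.0
grip_force: 4.3
```

{"op": "carry_out", "data": {"targets": [{"x": -0.1, "y": 0, "z": 0, "rx": 0, "ry": 0, "rz": 0, "jaw": 1}, {"x": 0, "y": 0, "z": 0, "rx": 0, "ry": 0, "rz": 0, "jaw": 1}]}}

```text
clock: 14.62
eef_pos: [0.5361, 0.0429, 0.034]
ee_rot: [-0.349, -3.117, 0.0]
contact_force: [-9.1, 2.4, 7.5]
gripper_width: -0.0001
grip_force: 4.9
```

{"op": "carry_out", "data": {"targets": [{"x": -0.07, "y": 0, "z": 0, "rx": 0, "ry": 0, "rz": 0, "jaw": 1}, {"x": 0, "y": 0, "z": 0, "rx": 0, "ry": 0, "rz": 0, "jaw": 1}]}}

```text
clock: 14.88
eef_pos: [0.5361, 0.0429, 0.0339]
ee_rot: [-0.349, -3.116, 0.001]
contact_force: [-11.7, 3.1, 7.9]
gripper_width: 0.0004
grip_force: 5.7
```

Hard end reached: the position no longer changes and the push is about 12 N. I hold for 2 s, then back off slowly.

{"op": "carry_out", "data": {"targets": [{"x": 0, "y": 0, "z": 0, "rx": 0, "ry": 0, "rz": 0, "jaw": 1}, {"x": 0, "y": 0, "z": 0, "rx": 0, "ry": 0, "rz": 0, "jaw": 1}, {"x": 0, "y": 0, "z": 0, "rx": 0, "ry": 0, "rz": 0, "jaw": 1}, {"x": 0, "y": 0, "z": 0, "rx": 0, "ry": 0, "rz": 0, "jaw": 1}, {"x": 0, "y": 0, "z": 0, "rx": 0, "ry": 0, "rz": 0, "jaw": 1}, {"x": 0, "y": 0, "z": 0, "rx": 0, "ry": 0, "rz": 0, "jaw": 1}, {"x": 0, "y": 0, "z": 0, "rx": 0, "ry": 0, "rz": 0, "jaw": 1}, {"x": 0, "y": 0, "z": 0, "rx": 0, "ry": 0, "rz": 0, "jaw": 1}, {"x": 0, "y": 0, "z": 0, "rx": 0, "ry": 0, "rz": 0, "jaw": 1}, {"x": 0, "y": 0, "z": 0, "rx": 0, "ry": 0, "rz": 0, "jaw": 1}, {"x": 0, "y": 0, "z": 0, "rx": 0, "ry": 0, "rz": 0, "jaw": 1}, {"x": 0, "y": 0, "z": 0, "rx": 0, "ry": 0, "rz": 0, "jaw": 1}, {"x": 0, "y": 0, "z": 0, "rx": 0, "ry": 0, "rz": 0, "jaw": 1}, {"x": 0, "y": 0, "z": 0, "rx": 0, "ry": 0, "rz": 0, "jaw": 1}, {"x": 0, "y": 0, "z": 0, "rx": 0, "ry": 0, "rz": 0, "jaw": 1}, {"x": 0, "y": 0, "z": 0, "rx": 0, "ry": 0, "rz": 0, "jaw": 1}]}}

```text
clock: 16.88
eef_pos: [0.5361, 0.0429, 0.0339]
ee_rot: [-0.349, -3.116, 0.001]
contact_force: [-10.7, 2.8, 8.4]
gripper_width: -0.0004
grip_force: 5.7
```

{"op": "carry_out", "data": {"targets": [{"x": 0.2, "y": 0, "z": 0, "rx": 0, "ry": 0, "rz": 0, "jaw": 1}, {"x": 0.2, "y": 0, "z": 0, "rx": 0, "ry": 0, "rz": 0, "jaw": 1}, {"x": 0.2, "y": 0, "z": 0, "rx": 0, "ry": 0, "rz": 0, "jaw": 1}, {"x": 0.2, "y": 0, "z": 0, "rx": 0, "ry": 0, "rz": 0, "jaw": 1}, {"x": 0.2, "y": 0, "z": 0, "rx": 0, "ry": 0, "rz": 0, "jaw": 1}, {"x": 1, "y": 0, "z": 0, "rx": 0, "ry": 0, "rz": 0, "jaw": 1}, {"x": 2, "y": 0, "z": 0, "rx": 0, "ry": 0, "rz": 0, "jaw": 1}, {"x": 0, "y": 0, "z": -4, "rx": 0, "ry": 0, "rz": 0, "jaw": 1}, {"x": 0, "y": 0, "z": -5, "rx": 0, "ry": 0, "rz": 0, "jaw": 1}, {"x": 0, "y": 0, "z": -5, "rx": 0, "ry": 0, "rz": 0, "jaw": 1}, {"x": 0, "y": 0, "z": 0, "rx": 0, "ry": 0, "rz": 0, "jaw": 1}, {"x": 0, "y": 0, "z": 0, "rx": 0, "ry": 0, "rz": 0, "jaw": 1}]}}

```text
clock: 18.38
eef_pos: [0.5, 0.0509, 0.1742]
ee_rot: [0.351, 3.121, 0.0]
contact_force: [0.4, -0.3, -0.3]
gripper_width: -0.0
grip_force: 0.0
```

```bash
python3 look.py p4
```

```text
top 270 ((0.6284207105636597, 0.022089490666985512), (0.011814920231699944, 0.031116990372538567), 72.29031372070312) 
 [[0.6118 0.0212]
 [0.6414 0.0117]
 [0.645  0.023 ]
 [0.6154 0.0324]]
red 413 ((0.5458002090454102, 0.040933992713689804), (0.0317009873688221, 0.011013439856469631), 76.05413055419922) 
 [[0.5366 0.0269]
 [0.5473 0.0242]
 [0.555  0.055 ]
 [0.5443 0.0576]]
[0.4993 0.0509 0.1731] [-0.4024  0.1995 -0.6761] 18.475
```

View pics/p4.png

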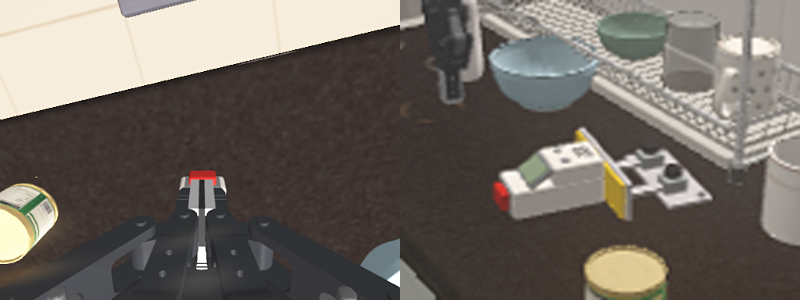

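The timer is still flush and the button is out. During the hold, though, the fingers also pressed down with about 8 N, and worktop friction may have taken part of the push meant for the stop. There is plenty of time, so I repeat the press slightly higher and null the vertical force.

{"op": "carry_out", "data": {"targets": [{"x": 0, "y": 0, "z": 5, "rx": 0, "ry": 0, "rz": 0, "jaw": 1}, {"x": 0, "y": 0, "z": 5, "rx": 0, "ry": 0, "rz": 0, "jaw": 1}, {"x": 0, "y": 0, "z": 3.7, "rx": 0, "ry": 0, "rz": 0, "jaw": 1}, {"x": -1, "y": 0, "z": 0, "rx": 0, "ry": 0, "rz": 0, "jaw": 1}, {"x": -1, "y": 0, "z": 0, "rx": 0, "ry": 0, "rz": 0, "jaw": 1}, {"x": -0.5, "y": 0, "z": 0, "rx": 0, "ry": 0, "rz": 0, "jaw": 1}, {"x": -0.2, "y": 0, "z": 0, "rx": 0, "ry": 0, "rz": 0, "jaw": 1}, {"x": -0.2, "y": 0, "z": 0, "rx": 0, "ry": 0, "rz": 0, "jaw": 1}, {"x": 0, "y": 0, "z": 0, "rx": 0, "ry": 0, "rz": 0, "jaw": 1}, {"x": 0, "y": 0, "z": 0, "rx": 0, "ry": 0, "rz": 0, "jaw": 1}]}}

```text
clock: 19.73
eef_pos: [0.5282, 0.0448, 0.0374]
ee_rot: [-0.351, -3.122, -0.0]
contact_force: [-0.0, 0.7, -0.4]
gripper_width: 0.0
grip_force: 0.0
```

{"op": "carry_out", "data": {"targets": [{"x": -0.1, "y": 0, "z": 0, "rx": 0, "ry": 0, "rz": 0, "jaw": 1}, {"x": -0.1, "y": 0, "z": 0, "rx": 0, "ry": 0, "rz": 0, "jaw": 1}, {"x": 0, "y": 0, "z": 0, "rx": 0, "ry": 0, "rz": 0, "jaw": 1}]}}

```text
clock: 20.1
eef_pos: [0.53, 0.0443, 0.0372]
ee_rot: [-0.351, -3.121, 0.0]
contact_force: [-1.3, 1.7, 0.9]
gripper_width: -0.0001
grip_force: 0.6
```

{"op": "carry_out", "data": {"targets": [{"x": -0.1, "y": 0, "z": -0.03, "rx": 0, "ry": 0, "rz": 0, "jaw": 1}, {"x": -0.1, "y": 0, "z": -0.03, "rx": 0, "ry": 0, "rz": 0, "jaw": 1}, {"x": 0, "y": 0, "z": 0, "rx": 0, "ry": 0, "rz": 0, "jaw": 1}]}}

```text
clock: 20.48
eef_pos: [0.5311, 0.0441, 0.0373]
ee_rot: [-0.35, -3.119, 0.0]
contact_force: [-3.5, 2.0, -2.5]
gripper_width: -0.0001
grip_force: 2.4
```

{"op": "carry_out", "data": {"targets": [{"x": -0.1, "y": 0, "z": 0, "rx": 0, "ry": 0, "rz": 0, "jaw": 1}, {"x": -0.1, "y": 0, "z": 0, "rx": 0, "ry": 0, "rz": 0, "jaw": 1}, {"x": 0, "y": 0, "z": 0, "rx": 0, "ry": 0, "rz": 0, "jaw": 1}]}}

```text
clock: 20.85
eef_pos: [0.5327, 0.0437, 0.0373]
ee_rot: [-0.35, -3.119, 0.0]
contact_force: [-5.3, 1.9, -1.8]
gripper_width: -0.0
grip_force: 3.0
```

{"op": "carry_out", "data": {"targets": [{"x": -0.1, "y": 0, "z": 0, "rx": 0, "ry": 0, "rz": 0, "jaw": 1}, {"x": -0.1, "y": 0, "z": 0, "rx": 0, "ry": 0, "rz": 0, "jaw": 1}, {"x": -0.1, "y": 0, "z": 0, "rx": 0, "ry": 0, "rz": 0, "jaw": 1}, {"x": 0, "y": 0, "z": 0, "rx": 0, "ry": 0, "rz": 0, "jaw": 1}]}}

```text
clock: 21.35
eef_pos: [0.535, 0.0432, 0.0373]
ee_rot: [-0.349, -3.117, 0.0]
contact_force: [-7.6, 2.7, 0.6]
gripper_width: -0.0
grip_force: 3.9
```

{"op": "carry_out", "data": {"targets": [{"x": -0.1, "y": 0, "z": 0, "rx": 0, "ry": 0, "rz": 0, "jaw": 1}, {"x": -0.1, "y": 0, "z": 0, "rx": 0, "ry": 0, "rz": 0, "jaw": 1}, {"x": 0, "y": 0, "z": 0, "rx": 0, "ry": 0, "rz": 0, "jaw": 1}]}}

```text
clock: 21.72
eef_pos: [0.5361, 0.0429, 0.0372]
ee_rot: [-0.349, -3.116, 0.001]
contact_force: [-10.3, 2.6, 3.0]
gripper_width: 0.0002
grip_force: 5.0
```

{"op": "carry_out", "data": {"targets": [{"x": -0.06, "y": 0, "z": -0.02, "rx": 0, "ry": 0, "rz": 0, "jaw": 1}, {"x": 0, "y": 0, "z": -0.01, "rx": 0, "ry": 0, "rz": 0, "jaw": 1}, {"x": 0, "y": 0, "z": 0, "rx": 0, "ry": 0, "rz": 0, "jaw": 1}]}}

```text
clock: 22.1
eef_pos: [0.5361, 0.0429, 0.0373]
ee_rot: [-0.349, -3.115, 0.001]
contact_force: [-10.5, 2.7, 1.6]
gripper_width: -0.0
grip_force: 5.3
```

{"op": "carry_out", "data": {"targets": [{"x": -0.06, "y": 0, "z": 0, "rx": 0, "ry": 0, "rz": 0, "jaw": 1}, {"x": 0, "y": 0, "z": 0, "rx": 0, "ry": 0, "rz": 0, "jaw": 1}, {"x": 0, "y": 0, "z": 0, "rx": 0, "ry": 0, "rz": 0, "jaw": 1}, {"x": 0, "y": 0, "z": 0, "rx": 0, "ry": 0, "rz": 0, "jaw": 1}, {"x": 0, "y": 0, "z": 0, "rx": 0, "ry": 0, "rz": 0, "jaw": 1}, {"x": 0, "y": 0, "z": 0, "rx": 0, "ry": 0, "rz": 0, "jaw": 1}, {"x": 0, "y": 0, "z": 0, "rx": 0, "ry": 0, "rz": 0, "jaw": 1}, {"x": 0, "y": 0, "z": 0, "rx": 0, "ry": 0, "rz": 0, "jaw": 1}, {"x": 0, "y": 0, "z": 0, "rx": 0, "ry": 0, "rz": 0, "jaw": 1}, {"x": 0, "y": 0, "z": 0, "rx": 0, "ry": 0, "rz": 0, "jaw": 1}, {"x": 0, "y": 0, "z": 0, "rx": 0, "ry": 0, "rz": 0, "jaw": 1}, {"x": 0, "y": 0, "z": 0, "rx": 0, "ry": 0, "rz": 0, "jaw": 1}, {"x": 0, "y": 0, "z": 0, "rx": 0, "ry": 0, "rz": 0, "jaw": 1}, {"x": 0, "y": 0, "z": 0, "rx": 0, "ry": 0, "rz": 0, "jaw": 1}, {"x": 0, "y": 0, "z": 0, "rx": 0, "ry": 0, "rz": 0, "jaw": 1}]}}

```text
clock: 23.98
eef_pos: [0.5362, 0.0429, 0.0373]
ee_rot: [-0.348, -3.114, 0.001]
contact_force: [-11.9, 3.2, 2.5]
gripper_width: 0.0
grip_force: 6.0
```

{"op": "carry_out", "data": {"targets": [{"x": 0.2, "y": 0, "z": 0, "rx": 0, "ry": 0, "rz": 0, "jaw": 1}, {"x": 0.2, "y": 0, "z": 0, "rx": 0, "ry": 0, "rz": 0, "jaw": 1}, {"x": 0.2, "y": 0, "z": 0, "rx": 0, "ry": 0, "rz": 0, "jaw": 1}, {"x": 0.2, "y": 0, "z": 0, "rx": 0, "ry": 0, "rz": 0, "jaw": 1}, {"x": 0.2, "y": 0, "z": 0, "rx": 0, "ry": 0, "rz": 0, "jaw": 1}, {"x": 1, "y": 0, "z": 0, "rx": 0, "ry": 0, "rz": 0, "jaw": 1}, {"x": 2, "y": 0, "z": 0, "rx": 0, "ry": 0, "rz": 0, "jaw": 1}, {"x": 0, "y": 0, "z": -4, "rx": 0, "ry": 0, "rz": 0, "jaw": 1}, {"x": 0, "y": 0, "z": -5, "rx": 0, "ry": 0, "rz": 0, "jaw": 1}, {"x": 0, "y": 0, "z": -5, "rx": 0, "ry": 0, "rz": 0, "jaw": 1}, {"x": 4, "y": 0, "z": 0, "rx": 0, "ry": 0, "rz": 0, "jaw": 1}, {"x": 0, "y": 0, "z": 0, "rx": 0, "ry": 0, "rz": 0, "jaw": 1}, {"x": 0, "y": 0, "z": 0, "rx": 0, "ry": 0, "rz": 0, "jaw": 1}]}}

```text
clock: 25.6
eef_pos: [0.4634, 0.0595, 0.1788]
ee_rot: [0.351, 3.119, 0.001]
contact_force: [0.3, 0.5, 0.1]
gripper_width: 0.0002
grip_force: 0.0
```

```bash
python3 look.py p5
```

```text
top 259 ((0.5990661978721619, 0.028696727007627487), (0.012125558219850063, 0.025672320276498795), 72.48661041259766) 
 [[0.585  0.0268]
 [0.6095 0.0191]
 [0.6131 0.0306]
 [0.5886 0.0383]]
[0.4633 0.0594 0.1783] [-0.1981  0.0637  0.8478] 25.7
```

View pics/p5.png

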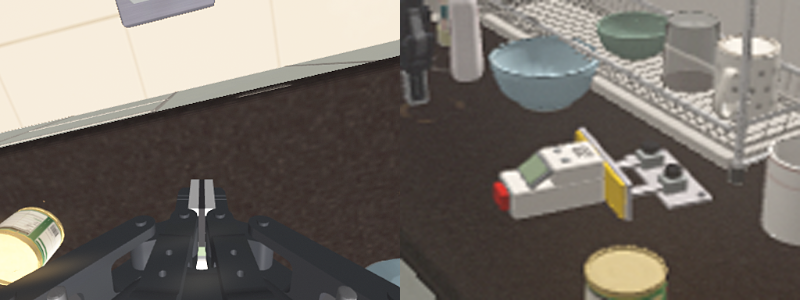

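The timer stands against the pad and square to it. The button (502,195) is out, the bowl and tin have not moved, and the arm is clear, so I hand in.

```bash
python3 -c "
from bench import manip
print(manip.hand_in())"
```

```text
the job is handed in; nothing more can be done
None
```

I handed the job in at about 26 s of the 64 s allowed (no verdict was returned): the timer stands square against the yellow pad, its button was twice held fully in for about 2 s at roughly 12 N and is out again, and the tin and bowl look unmoved.

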